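Lock a seedling tray in the sowing jig with an adjustable clamping lever

TASK

Get the yellow seedling tray held fast in the sowing jig: push the sliding stop up gently until the tray sits snug between it and the fixed end stop, then tighten the stop's clamping lever clockwise, lifting the lever off its serrations to swing it back each time it runs out of room between the cheeks. Tighten it firmly hand-tight, about 12 newtons at the lever's grip and not much more, leave the lever dropped home on its serrations, and leave the other things on the counter alone.

Things in the scene. Friction and masses are not known exactly. Their poses are not given: they have to be found in the camera images.
- jig: Sowing jig fixed to the counter: a plywood board 250 x 450 x 18 mm (x, y, z); origin at the middle of its underside, on the counter. Its y axis runs along the jig towards the fixed end stop, a wooden batten 200 mm wide and 62 mm high above the board, whose inner face is at y = +200 mm. The jig lies turned differently each time.
- bar: Steel flat bar of the jig, 40 mm wide, 10 mm thick, along the jig's y axis in the middle (y = -218 to +28 mm), its top 34 mm above the counter; the sliding stop rides on it. Same origin and axes as the jig. Fixed.
- stop: Sliding stop of steel plate on the bar. Origin: middle of its front face (towards the tray), level with the board's top (18 mm above the counter); axes as the jig's. Face plate 140 mm wide (x), 8 mm thick (y = -8 to 0), top at z = 88 mm, 36 mm above the tray's rim. It moves only along y wherever it is pushed; with the clamp loose it slides at about 8 N and stays where left.
- stop_rear (a point): Middle of the rear edge of the stop's foot, 63 mm behind the front face, 30 mm above the board's top (the foot's top). On the foot stand two upright cheeks along y, from the face plate to this rear edge, inner faces at x = +-40 mm, 5 mm thick, their top 66 mm above the board. They limit the lever's swing.
- stop_top (a point): Middle of the top edge of the stop's face plate (z = 88 mm in the stop, 4 mm behind its front face).
- tray: Yellow plastic seedling tray, empty, 4 x 3 cells, loose on the board between the stops: 220 x 165 mm over the rim (x, y), 52 mm high, 0.25 to 0.5 kg. Origin: centre of its underside; at the start 4 to 14 mm short of the end stop and at least 25 mm from the sliding stop.
- tray_near (a point): Middle of the tray's rim on the side of the sliding stop (outermost edge, 49 mm above the tray's underside).
- tray_far (a point): Middle of the tray's rim on the side of the end stop (outermost edge).
- lever (a joint): Swing of the clamping lever about its upright axis, rad, -0.75 to +0.75, where its arm comes against the stop's cheeks. 0: the arm points straight away from the tray (-y of the stop); it grows as the lever turns clockwise seen from above, which tightens.
- lever_lift (a joint): Lift of the lever off its serrations, m: 0 seated, 0.0072 just clear, 0.010 top of its play. It takes 4 to 6 N to lift (spring and weight). Seated, it turns the clamping screw both ways (0.39 rad between serrations, 0.05 rad play); clear, it swings freely and the screw stays. Let down tooth on tooth it stays up as much as 7 mm and drops in once it is turned a little.
- lever_axis (a point): Point on the lever's upright axis, 30 mm behind the front face of the stop and 62 mm above the board's top, at the height of the lever's grip when seated. The lever's hub is 45 mm across, its top 59 mm above the board.
- lever_grip (a point): Centre of the lever's grip: a black block 16 mm wide, 16 mm high, 40 mm long along the arm, its centre 88 mm from the lever's axis, 80 mm above the counter when seated. Pinch it across its 16 mm width from above. Between grip and hub a round arm 12 mm thick.
- clamp_screw: Steel clamping screw under the lever's hub (origin on its axis, 36 mm above the board's top), turned only by the lever; clockwise its foot bears on the bar 0.9 to 1.5 rad from the start. Loose, it turns with 2 to 3 N at the grip; then that force climbs to about 7 N at 0.45 rad and 12 N at 0.7 rad past the bite (50 to 85 N on the bar). Let go, it springs back up to 0.1 rad and stays.
- pot_a: Terracotta pot, 92 mm across, 85 mm high, at the back (far side). Leave alone.
- pot_b: Terracotta pot like pot_a, at the back. Leave alone.
- pot_c: Terracotta pot like pot_a, at the back. Leave alone.
- widger: Steel widger, a strip 17 x 205 x 4 mm lying along y on the jig's board, on the robot's side of the bar; origin centre of its underside. Leave alone.
- dibber: Wooden dibber with a steel point, about 215 mm long, 26 mm thick, lying on the counter to the right. Leave alone.
- twine: Ball of twine, 72 mm across, 64 mm high, to the right. Leave alone.
- feed_bottle: White plant-feed bottle, 64 mm across, 190 mm high, to the right. Leave alone.
- seed_tin: Round seed tin, 80 mm across, 90 mm high, to the left. Leave alone.

How it is judged:
On the way:
1. The stop is pushed up so that the tray sits snug between both stops, before the clamp bites (y of tray_near in the frame of stop below 0.003 m and y of tray_far in the frame of jig above 0.197 m and contact force between clamp_screw and bar below 5 N), for 0.2 s.
At the end, for the whole second after the job is handed in: The tray's far rim is within 3 mm of the fixed end stop and the sliding stop within 3 mm of its near rim; the clamping screw bears on the bar with 30 to 115 N; the lever is down on its serrations (lift under 1.5 mm); the tray is at rest (y of tray_near in the frame of stop below 0.003 m and y of tray_far in the frame of jig above 0.197 m and contact force between clamp_screw and bar between 30 and 115 N and value of joint lever_lift below 0.0015 m and linear speed of tray below 0.02 m/s); the robot touches nothing.
It fails at once if The clamping screw is overtightened: more than 115 N on the bar (well over 15 N at the grip) (contact force between clamp_screw and bar above 115 N).
It fails at once if The tray is squeezed by the sliding stop with more than 30 N (contact force between stop and tray above 30 N).
It fails at once if Another thing on the counter is moved more than 20 mm (distance of any of pot_a, pot_b, pot_c, widger, dibber, twine, feed_bottle, seed_tin from where it was at the start of the episode above 0.02 m).
It also fails if it takes over 70 s, if anything falls off the work surface, if the arm or the gripper's body presses on something with over 40 N, if the wrist force passes 120 N, or if a joint passes its speed limit or range.

ROBOT

A 6-joint arm with a two-finger parallel gripper is mounted at the origin on the work surface. World frame = base frame: x ahead of the robot, y to its left, z up, the work surface at z = 0. Lengths are in m, angles in rad, forces in N, time in s.
With the tool pointing down it reaches from about 0.25 to 0.775 m from the base axis. Payload 8.9 kg.
Tool frame: the origin (TCP) lies between the finger pads; the fingertips stand 25 mm ahead of it and the grasp point (between the pads) lies 6 mm ahead of it; z points along the fingers, y is the line along which they close (so a half turn about z gives the same grasp; the last joint's range is limited). The gripper opens to 85 mm and grips with 20 to 120 N. Pads are 22 mm wide; open, the fingers measure 114 mm over their backs; the gripper's body (76 mm by 85 mm) begins 54 mm behind the grasp point. The pads swing forward as they close: fully open they stand 13 mm farther back than shut.
Start: joints at [-1.271, 0.291, -0.153, 1.127, 0, 1.431], TCP at [0.223, -0.475, 0.256] pointing down, gripper open.
Joint ranges: [-2.52, 2.52], [-0.91, 1.74], [-1.3, 1.37], [-1.96, 2.02], [-1.52, 1.47], [-3.14, 3.14]. Speed limits (rad/s): [2.22, 2.22, 2.79, 3.14, 3.14, 3.14].

INTERFACE

Orientations are given as a unit quaternion [w, x, y, z].
In Python, from plant import sense, read_camera, camera_info, workorder gives the robot as it stands.
- The arm moves only by the shell command python3 -m pendant 'ROWS' [FORCE]. ROWS is a JSON object whose one key "motion" holds a list of rows, each an object of numbers: "dx", "dy", "dz": the shift along the world's x, y, z in mm; "rx", "ry", "rz": the turn, a rotation vector about the world's x, y, z in degrees; "gripper": the opening, from 0 (shut) to 1 (fully open). In form: {"motion": [{"dx": .., "dy": .., "dz": .., "rx": .., "ry": .., "rz": .., "gripper": ..}, ...]}. A call has exactly 10 rows; each row shifts and turns the commanded pose from where the row before left it; what a row does not reach is not made up. A row lasts 1/8 s, in which the tool goes at most 62.5 mm and 10.7 degrees, less where a joint would pass 70% of its speed; a pose out of reach is approached as far as the arm can. A call is refused whole if a number of a shift passes 62.5 or a number of a turn 10.7, either way. A call with a gripper value outside its range is refused whole. The fingers move at their own pace and stop on an object; FORCE is the grip in N (left out, the last holds). Time passes only in rows, so rows that do not move let the fingers close, or fill a call up. It gives the time, the measured TCP pose, the force, the opening and the grip force at its end, in the units of the state.
- sense(): the state, without advancing time (a new reading comes with each control period).
- read_camera(name): name is "scene" or "top" or "wrist"; returns the picture (384x512x3 uint8, red, green, blue); there is no depth.
- camera_info(name): a dict with "mtx" (3x3 intrinsics, pixels), "rvec" (rotation vector, rad) and "tvec" (3), from world to camera coordinates, as OpenCV has them. Camera axes: x right, y down, z forward; pixel columns grow to the right and rows downward; lengths in m; the calibration is good to about 2 mm. A picture is of the moment at which its call begins: read the wrist's pose just before it. camera_info takes no time and is no camera call; for the wrist camera it gives the pose at the moment of the call.
- workorder.job_done(): hands the job in; it is judged then, once.
The state is a dict: "time_s": time; "joints": joint angles; "qvel": joint speeds; "joint_efforts": joint torques, N m; "position": TCP position; "orientation": TCP orientation; "force": force on the tool from outside, world axes, zero at the start; "wrist_torque": the same for the moment, N m; "opening": finger opening in m; "gripper_force": force on a finger pad.
Only numpy, scipy, OpenCV 4.12 (cv2) and the standard library are available. Lean on these libraries where they do the work, as an engineer would, in place of code of your own. Each camera call takes 0.05 s, during which the arm holds its last target. There are 200 camera calls.

## Working session

There is one attempt and no reset: what is moved stays moved. The work goes in short steps, Python scripts to look and compute and a shell command to move; the robot and the scene stay as the last step left them, time stands still between calls to the robot, and variables do not carry over. Pictures are saved under pics/ and viewed, at most 10 in all, crops included, and the job is handed in when it is done.

```bash
ls; mkdir -p pics
python3 - <<'E'
from plant import sense, read_camera, camera_info
import cv2
s=sense();print(s)
for n in("scene","top"):
    im=read_camera(n);cv2.imwrite(f"pics/{n}0.png",cv2.resize(im[:,:,::-1],(800,600),interpolation=cv2.INTER_CUBIC));print(n,camera_info(n))
E
```

```text
pics
{'time_s': 0.0, 'joints': array([-1.27129675e+00,  2.91339830e-01, -1.54143492e-01,  1.12672275e+00,
       -1.37749881e-05,  1.43148976e+00]), 'qvel': array([ 0.00055507,  0.00023798, -0.00051162,  0.00074265, -0.00069332,
        0.00151208]), 'joint_efforts': array([ 2.90495285e-03, -5.37143362e+01,  3.31370974e+01,  1.58669165e-02,
       -3.50661094e-04, -1.28786147e-05]), 'position': array([ 0.22292001, -0.47484979,  0.25569496]), 'orientation': array([-7.02063566e-04,  9.76027299e-01,  2.17646995e-01, -6.32630457e-05]), 'force': array([ 0.05936521, -0.0053303 , -0.24813803]), 'wrist_torque': array([-0.01561467, -0.00214375, -0.01735226]), 'gripper_force': 0.0, 'opening': 0.0853097576706732}
scene {'mtx': array([[387.84233505,   0.        , 248.38104807],
       [  0.        , 387.84233505, 189.51858193],
       [  0.        ,   0.        ,   1.        ]]), 'rvec': array([ 0.87651283,  2.68784471, -0.86843421]), 'tvec': array([ 0.51161679, -0.2354511 ,  1.48154268])}
top {'mtx': array([[394.82978863,   0.        , 251.47374678],
       [  0.        , 394.82978863, 193.18537099],
       [  0.        ,   0.        ,   1.        ]]), 'rvec': array([ 2.15723562, -2.15704966,  0.09014867]), 'tvec': array([0.01114837, 0.60536377, 1.08358584])}
```

View pics/top0.png

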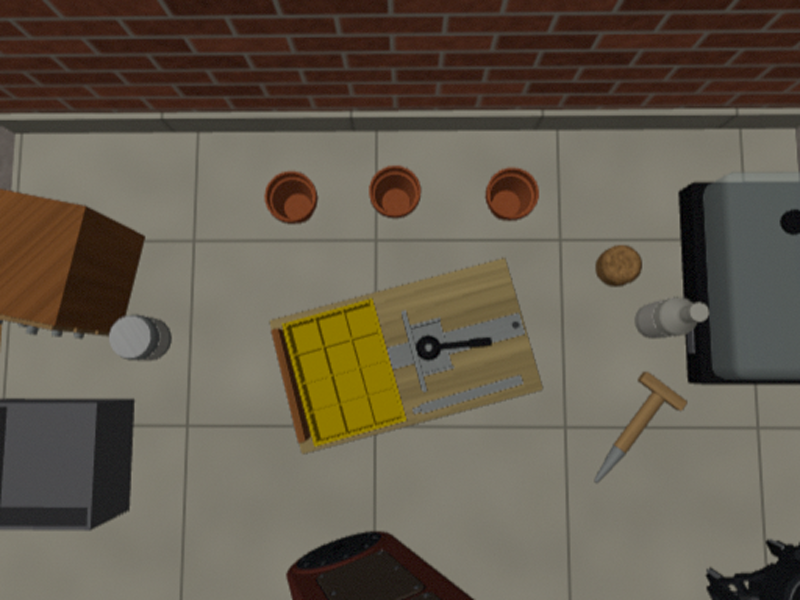

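View pics/scene0.png

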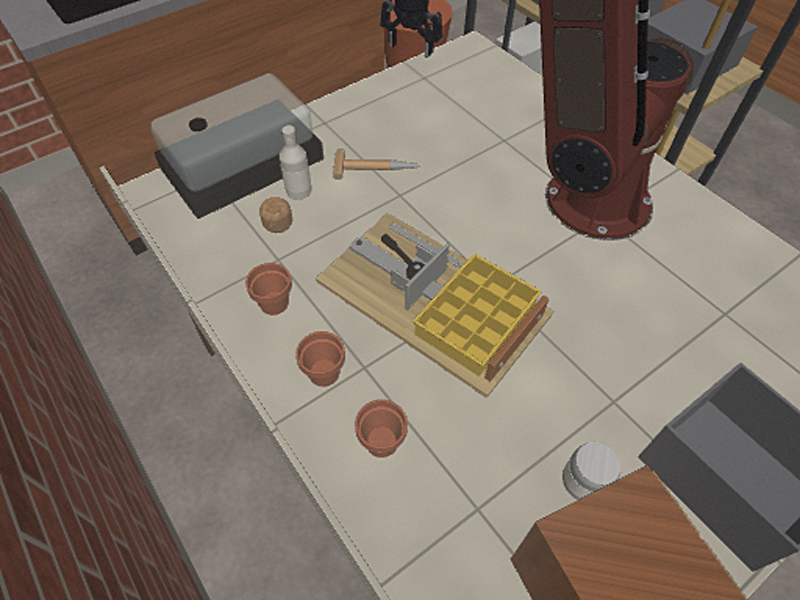

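Top view: the end stop is at the left (world +y), the slide on the right, and the lever grip at about (478,342) in the 800-px picture. I'll enlarge it.

```bash
cat > h.py <<'E'
import numpy as np, cv2
from plant import sense, read_camera, camera_info
def ray(n,uv,z,ci=None):
    c=ci or camera_info(n);R=cv2.Rodrigues(c["rvec"])[0];t=c["tvec"].ravel()
    o=-R.T@t;d=R.T@np.linalg.inv(c["mtx"])@np.array([uv[0],uv[1],1.]);return o+d*(z-o[2])/d[2]
def proj(P,c): return cv2.projectPoints(np.float64(P).reshape(-1,3),c["rvec"],c["tvec"],c["mtx"],None)[0].reshape(-1,2)
E
python3 - <<'E'
from h import *
im=read_camera("top")[160:296,168:350,::-1]
cv2.imwrite("pics/c1.png",cv2.resize(im,None,fx=4.3,fy=4.3,interpolation=cv2.INTER_CUBIC))
E
```

```text
(no output)
```

View pics/c1.png

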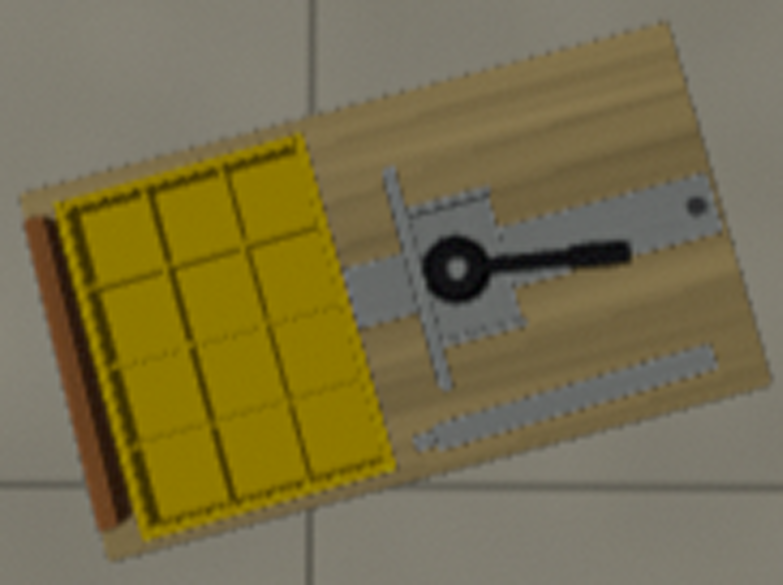

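Run:
```python
from h import *
from scipy.optimize import least_squares
f=lambda u,v,z:ray("top",(168+(u+.5)/4.3-.5,160+(v+.5)/4.3-.5),z)
C=np.array([f(*p,.018)[:2] for p in[(20,192),(668,20),(773,385),(110,560)]])
B=np.array([[.125,.225],[.125,-.225],[-.125,-.225],[-.125,.225]])
R=lambda a:np.array([[np.cos(a),-np.sin(a)],[np.sin(a),np.cos(a)]])
r=least_squares(lambda q:(B@R(q[2]).T+q[:2]-C).ravel(),[.5,0,.2])
x,y,a=r.x;print("jig",r.x,np.degrees(a),r.fun.round(4))
J=lambda p:((p[:2]-[x,y])@R(a)).round(4)
for n,p in dict(plate1=(390,168,.106),plate2=(446,388,.106),t1=(303,133,.068),t2=(393,468,.068),tf1=(57,203,.068),tf2=(150,540,.068),hub=(456,268,.077),grip=(600,254,.088),barend=(712,205,.034),rear1=(490,190,.084),rear2=(526,325,.05)).items():
  P=f(*p);print(n,P.round(4),J(P))
```

```text
jig [ 0.51227365 -0.00969475  0.25900595] 14.839948029350285 [ 0.0003  0.0014  0.0006 -0.0014  0.0003 -0.0015 -0.0013  0.0015]
plate1 [ 0.583  -0.0084  0.106 ] [ 0.0687 -0.0169]
plate2 [ 0.4497 -0.0421  0.106 ] [-0.0688 -0.0153]
t1 [0.6089 0.0471 0.068 ] [0.1079 0.0302]
t2 [ 0.3988 -0.01    0.068 ] [-0.1098  0.0287]
tf1 [0.5643 0.2035 0.068 ] [0.1048 0.1927]
tf2 [0.3542 0.1412 0.068 ] [-0.1142  0.1863]
hub [ 0.5229 -0.0495  0.077 ] [ 0.     -0.0412]
grip [ 0.5312 -0.138   0.088 ] [-0.0146 -0.1289]
barend [ 0.5652 -0.2175  0.034 ] [-0.002  -0.2145]
rear1 [ 0.5712 -0.0707  0.084 ] [ 0.0413 -0.074 ]
rear2 [ 0.4875 -0.0949  0.05  ] [-0.0458 -0.076 ]
```

```bash
python3 -m pendant '{"motion":[{"dx":20,"dy":28,"rz":6,"gripper":0},{"dx":32,"dy":44,"rz":7,"gripper":0},{"dx":32,"dy":44,"rz":7,"gripper":0},{"dx":32,"dy":44,"rz":7,"gripper":0},{"dx":32,"dy":44,"rz":7,"gripper":0},{"dx":32,"dy":44,"rz":7,"gripper":0},{"dx":32,"dy":44,"rz":7,"gripper":0},{"dx":32,"dy":44,"rz":7,"gripper":0},{"dx":30,"dy":42,"rz":7,"gripper":0},{"dx":28,"dy":39,"rz":7,"gripper":0}]}' 20
```

```text
schema error: expected keys dx, dy, dz, rx, ry, rz, gripper
```

```bash
python3 -m pendant '{"motion":[{"dx":20,"dy":28,"dz":0,"rx":0,"ry":0,"rz":6,"gripper":0},{"dx":32,"dy":44,"dz":0,"rx":0,"ry":0,"rz":7,"gripper":0},{"dx":32,"dy":44,"dz":0,"rx":0,"ry":0,"rz":7,"gripper":0},{"dx":32,"dy":44,"dz":0,"rx":0,"ry":0,"rz":7,"gripper":0},{"dx":32,"dy":44,"dz":0,"rx":0,"ry":0,"rz":7,"gripper":0},{"dx":32,"dy":44,"dz":0,"rx":0,"ry":0,"rz":7,"gripper":0},{"dx":32,"dy":44,"dz":0,"rx":0,"ry":0,"rz":7,"gripper":0},{"dx":32,"dy":44,"dz":0,"rx":0,"ry":0,"rz":7,"gripper":0},{"dx":30,"dy":42,"dz":0,"rx":0,"ry":0,"rz":7,"gripper":0},{"dx":28,"dy":39,"dz":0,"rx":0,"ry":0,"rz":8,"gripper":0}]}' 20
```

```text
time_s: 1.4
position: [0.5258, -0.0565, 0.2562]
orientation: [-0.0, 0.673, 0.74, -0.0]
force: [0.6, -1.2, 0.4]
opening: -0.0
gripper_force: 0.0
```

```bash
python3 -m pendant '{"motion":[{"dx":0,"dy":0,"dz":-15,"rx":0,"ry":0,"rz":3,"gripper":0},{"dx":0,"dy":0,"dz":-20,"rx":0,"ry":0,"rz":3,"gripper":0},{"dx":0,"dy":0,"dz":-20,"rx":0,"ry":0,"rz":3,"gripper":0},{"dx":0,"dy":0,"dz":-20,"rx":0,"ry":0,"rz":0,"gripper":0},{"dx":0,"dy":0,"dz":-20,"rx":0,"ry":0,"rz":0,"gripper":0},{"dx":0,"dy":0,"dz":-18,"rx":0,"ry":0,"rz":0,"gripper":0},{"dx":0,"dy":0,"dz":-14,"rx":0,"ry":0,"rz":0,"gripper":0},{"dx":0,"dy":0,"dz":-10,"rx":0,"ry":0,"rz":0,"gripper":0},{"dx":0,"dy":0,"dz":-5,"rx":0,"ry":0,"rz":0,"gripper":0},{"dx":0,"dy":0,"dz":0,"rx":0,"ry":0,"rz":0,"gripper":0}]}'
python3 - <<'E'
from h import *
s=sense();print(s["position"],s["force"])
w=read_camera("wrist");t=read_camera("scene")[100:260,180:380]
cv2.imwrite("pics/w1.png",np.hstack([w,cv2.resize(t,(288,230))[:384] if 0 else cv2.copyMakeBorder(cv2.resize(t,(288,230)),0,154,0,0,0)])[:,:,::-1])
E
```

```text
time_s: 2.65
position: [0.525, -0.0583, 0.1143]
orientation: [-0.0, 0.615, 0.789, -0.0]
force: [0.3, 0.2, 0.3]
opening: 0.0002
gripper_force: 0.0
[ 0.52503099 -0.05826592  0.11426295] [0.30146847 0.16049064 0.33809063]
```

View pics/w1.png

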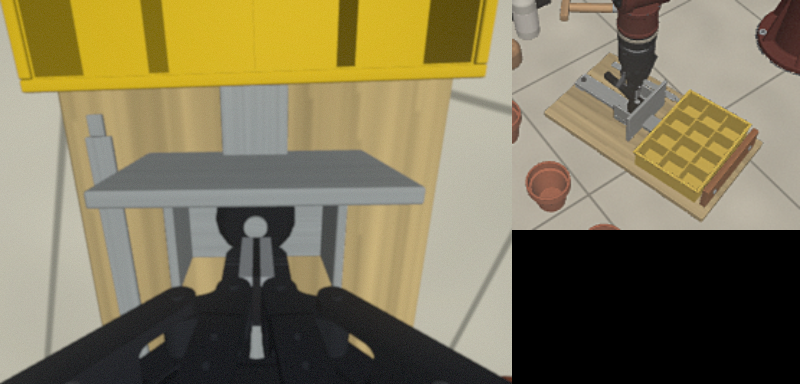

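The closed fingers stand over the hub and square behind the plate, which spans (88..424, ~195). The tray edge is at row ~85. Pushing along the jig's y, world (-0.256, 0.967).

```bash
python3 -m pendant '{"motion":[{"dx":-1.3,"dy":4.8,"dz":0,"rx":0,"ry":0,"rz":0,"gripper":0},{"dx":-1.3,"dy":4.8,"dz":0,"rx":0,"ry":0,"rz":0,"gripper":0},{"dx":-1.3,"dy":4.8,"dz":0,"rx":0,"ry":0,"rz":0,"gripper":0},{"dx":-1.3,"dy":4.8,"dz":0,"rx":0,"ry":0,"rz":0,"gripper":0},{"dx":-1.3,"dy":4.8,"dz":0,"rx":0,"ry":0,"rz":0,"gripper":0},{"dx":-1.3,"dy":4.8,"dz":0,"rx":0,"ry":0,"rz":0,"gripper":0},{"dx":-1.3,"dy":4.8,"dz":0,"rx":0,"ry":0,"rz":0,"gripper":0},{"dx":-1.3,"dy":4.8,"dz":0,"rx":0,"ry":0,"rz":0,"gripper":0},{"dx":-1,"dy":3.9,"dz":0,"rx":0,"ry":0,"rz":0,"gripper":0},{"dx":-0.8,"dy":2.9,"dz":0,"rx":0,"ry":0,"rz":0,"gripper":0}]}'
python3 - <<'E'
from h import *
cv2.imwrite("pics/w2.png",read_camera("wrist")[:,:,::-1])
E
```

```text
time_s: 4.0
position: [0.5133, -0.0142, 0.1144]
orientation: [0.001, 0.615, 0.789, -0.001]
force: [0.9, -7.6, -2.3]
opening: -0.0001
gripper_force: 4.1
```

View pics/w2.png

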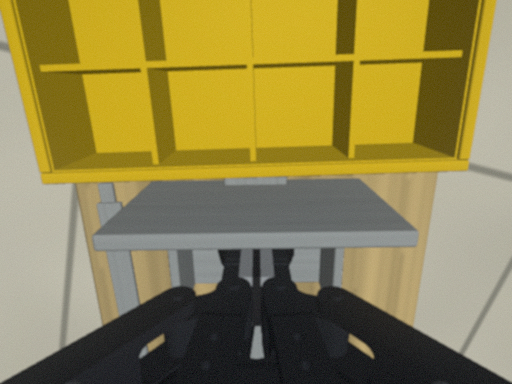

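Run:
```python
from h import *
a=.259;J=lambda p:np.array([[np.cos(a),np.sin(a)],[-np.sin(a),np.cos(a)]])@(p[:2]-[.5123,-.0097])
for n,u,z in[("plate front top L",(96,236),.106),("R",(415,231),.106),("plate rear",(255,246),.106),("rim L",(44,174),.0685),("rim R",(468,164),.0685),("rim bot",(256,178),.066)]:
    print(n,J(ray("wrist",u,z)).round(4))
print(J(sense()["position"]),sense()["force"])
```

```text
plate front top L [-0.0679  0.0141]
R [0.0685 0.0148]
plate rear [0.0002 0.0085]
rim L [-0.1098  0.0321]
rim R [0.1104 0.0348]
rim bot [0.0008 0.0279]
[-0.00022066 -0.00421849] [ 0.86437607 -7.16255425 -1.69607698]
```

```bash
python3 -m pendant '{"motion":[{"dx":-0.4,"dy":1.6,"dz":0,"rx":0,"ry":0,"rz":0,"gripper":0},{"dx":-0.4,"dy":1.6,"dz":0,"rx":0,"ry":0,"rz":0,"gripper":0},{"dx":-0.4,"dy":1.6,"dz":0,"rx":0,"ry":0,"rz":0,"gripper":0},{"dx":-0.4,"dy":1.6,"dz":0,"rx":0,"ry":0,"rz":0,"gripper":0},{"dx":-0.4,"dy":1.6,"dz":0,"rx":0,"ry":0,"rz":0,"gripper":0},{"dx":-0.4,"dy":1.6,"dz":0,"rx":0,"ry":0,"rz":0,"gripper":0},{"dx":-0.4,"dy":1.4,"dz":0,"rx":0,"ry":0,"rz":0,"gripper":0},{"dx":-0.3,"dy":1,"dz":0,"rx":0,"ry":0,"rz":0,"gripper":0},{"dx":-0.3,"dy":1,"dz":0,"rx":0,"ry":0,"rz":0,"gripper":0},{"dx":-0.3,"dy":1,"dz":0,"rx":0,"ry":0,"rz":0,"gripper":0}]}'
```

```text
time_s: 5.3
position: [0.5097, -0.0008, 0.1145]
orientation: [0.002, 0.615, 0.788, -0.001]
force: [0.5, -11.1, -2.4]
opening: 0.0
gripper_force: 5.3
```

```bash
python3 -m pendant '{"motion":[{"dx":-0.1,"dy":0.4,"dz":0,"rx":0,"ry":0,"rz":0,"gripper":0},{"dx":-0.1,"dy":0.4,"dz":0,"rx":0,"ry":0,"rz":0,"gripper":0},{"dx":-0.1,"dy":0.4,"dz":0,"rx":0,"ry":0,"rz":0,"gripper":0},{"dx":-0.1,"dy":0.4,"dz":0,"rx":0,"ry":0,"rz":0,"gripper":0},{"dx":-0.1,"dy":0.4,"dz":0,"rx":0,"ry":0,"rz":0,"gripper":0},{"dx":-0.1,"dy":0.4,"dz":0,"rx":0,"ry":0,"rz":0,"gripper":0},{"dx":-0.1,"dy":0.4,"dz":0,"rx":0,"ry":0,"rz":0,"gripper":0},{"dx":-0.1,"dy":0.4,"dz":0,"rx":0,"ry":0,"rz":0,"gripper":0},{"dx":-0.1,"dy":0.4,"dz":0,"rx":0,"ry":0,"rz":0,"gripper":0},{"dx":-0.1,"dy":0.4,"dz":0,"rx":0,"ry":0,"rz":0,"gripper":0}]}'
```

```text
time_s: 6.55
position: [0.5087, 0.0031, 0.1145]
orientation: [0.002, 0.615, 0.788, -0.002]
force: [1.0, -11.2, -2.4]
opening: 0.0001
gripper_force: 5.5
```

```bash
python3 -m pendant '{"motion":[{"dx":-0.1,"dy":0.3,"dz":0,"rx":0,"ry":0,"rz":0,"gripper":0},{"dx":-0.1,"dy":0.3,"dz":0,"rx":0,"ry":0,"rz":0,"gripper":0},{"dx":-0.1,"dy":0.3,"dz":0,"rx":0,"ry":0,"rz":0,"gripper":0},{"dx":0,"dy":0.3,"dz":0,"rx":0,"ry":0,"rz":0,"gripper":0},{"dx":0,"dy":0,"dz":0,"rx":0,"ry":0,"rz":0,"gripper":0},{"dx":0,"dy":0,"dz":0,"rx":0,"ry":0,"rz":0,"gripper":0},{"dx":0,"dy":0,"dz":0,"rx":0,"ry":0,"rz":0,"gripper":0},{"dx":0,"dy":0,"dz":0,"rx":0,"ry":0,"rz":0,"gripper":0},{"dx":0,"dy":0,"dz":0,"rx":0,"ry":0,"rz":0,"gripper":0},{"dx":0,"dy":0,"dz":0,"rx":0,"ry":0,"rz":0,"gripper":0}]}'
```

```text
time_s: 7.8
position: [0.5083, 0.0043, 0.1145]
orientation: [0.002, 0.615, 0.788, -0.002]
force: [1.1, -10.6, -2.4]
opening: -0.0004
gripper_force: 5.4
```

```bash
python3 -m pendant '{"motion":[{"dx":-0.1,"dy":0.2,"dz":0,"rx":0,"ry":0,"rz":0,"gripper":0},{"dx":0,"dy":0.2,"dz":0,"rx":0,"ry":0,"rz":0,"gripper":0},{"dx":-0.1,"dy":0.2,"dz":0,"rx":0,"ry":0,"rz":0,"gripper":0},{"dx":0,"dy":0.2,"dz":0,"rx":0,"ry":0,"rz":0,"gripper":0},{"dx":-0.1,"dy":0.2,"dz":0,"rx":0,"ry":0,"rz":0,"gripper":0},{"dx":0,"dy":0.2,"dz":0,"rx":0,"ry":0,"rz":0,"gripper":0},{"dx":-0.1,"dy":0.2,"dz":0,"rx":0,"ry":0,"rz":0,"gripper":0},{"dx":0,"dy":0.2,"dz":0,"rx":0,"ry":0,"rz":0,"gripper":0},{"dx":-0.1,"dy":0.2,"dz":0,"rx":0,"ry":0,"rz":0,"gripper":0},{"dx":0,"dy":0.2,"dz":0,"rx":0,"ry":0,"rz":0,"gripper":0}]}'
python3 - <<'E'
from h import *
cv2.imwrite("pics/t3.png",np.vstack([cv2.resize(read_camera("top")[180:290,170:280],(380,380),interpolation=cv2.INTER_CUBIC)[:300],cv2.resize(read_camera("wrist")[100:250,0:512],(380,111))])[:,:,::-1])
E
```

```text
time_s: 9.05
position: [0.5078, 0.0062, 0.1145]
orientation: [0.002, 0.615, 0.788, -0.002]
force: [0.1, -11.0, -1.0]
opening: 0.0001
gripper_force: 5.6
```

View pics/t3.png

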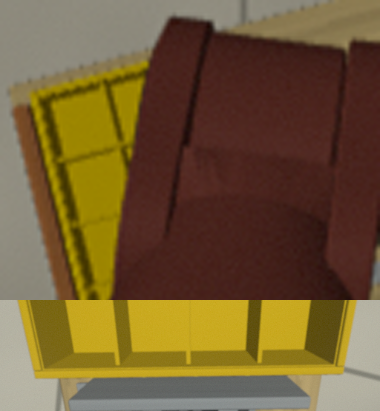

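The tray has nearly reached the end stop, with only a thin dark strip left. The push continues at a steady 11 N.

```bash
python3 -m pendant '{"motion":[{"dx":-0.1,"dy":0.2,"dz":0,"rx":0,"ry":0,"rz":0,"gripper":0},{"dx":0,"dy":0.2,"dz":0,"rx":0,"ry":0,"rz":0,"gripper":0},{"dx":-0.1,"dy":0.2,"dz":0,"rx":0,"ry":0,"rz":0,"gripper":0},{"dx":0,"dy":0.2,"dz":0,"rx":0,"ry":0,"rz":0,"gripper":0},{"dx":-0.1,"dy":0.2,"dz":0,"rx":0,"ry":0,"rz":0,"gripper":0},{"dx":0,"dy":0.2,"dz":0,"rx":0,"ry":0,"rz":0,"gripper":0},{"dx":-0.1,"dy":0.2,"dz":0,"rx":0,"ry":0,"rz":0,"gripper":0},{"dx":0,"dy":0.2,"dz":0,"rx":0,"ry":0,"rz":0,"gripper":0},{"dx":-0.1,"dy":0.2,"dz":0,"rx":0,"ry":0,"rz":0,"gripper":0},{"dx":0,"dy":0.2,"dz":0,"rx":0,"ry":0,"rz":0,"gripper":0}]}'
```

```text
time_s: 10.4
position: [0.5077, 0.0068, 0.1145]
orientation: [0.003, 0.616, 0.788, -0.003]
force: [2.6, -19.3, -3.8]
opening: -0.0005
gripper_force: 9.4
```

```bash
python3 -m pendant '{"motion":[{"dx":-0.1,"dy":0.2,"dz":0,"rx":0,"ry":0,"rz":0,"gripper":0},{"dx":0,"dy":0.1,"dz":0,"rx":0,"ry":0,"rz":0,"gripper":0},{"dx":0,"dy":0.2,"dz":0,"rx":0,"ry":0,"rz":0,"gripper":0},{"dx":-0.1,"dy":0.1,"dz":0,"rx":0,"ry":0,"rz":0,"gripper":0},{"dx":0,"dy":0.1,"dz":0,"rx":0,"ry":0,"rz":0,"gripper":0},{"dx":0,"dy":0.1,"dz":0,"rx":0,"ry":0,"rz":0,"gripper":0},{"dx":0,"dy":0.1,"dz":0,"rx":0,"ry":0,"rz":0,"gripper":0},{"dx":-0.1,"dy":0.1,"dz":0,"rx":0,"ry":0,"rz":0,"gripper":0},{"dx":0,"dy":0.1,"dz":0,"rx":0,"ry":0,"rz":0,"gripper":0},{"dx":0,"dy":0.1,"dz":0,"rx":0,"ry":0,"rz":0,"gripper":0}]}'
```

```text
time_s: 11.65
position: [0.5077, 0.0069, 0.1145]
orientation: [0.004, 0.616, 0.788, -0.003]
force: [2.4, -24.5, -4.7]
opening: -0.0001
gripper_force: 12.1
```

Snug: the force climbed to 24.5 N with no motion. Backing off and rising over the grip.

```bash
python3 -m pendant '{"motion":[{"dx":0.7,"dy":-2.6,"dz":0,"rx":0,"ry":0,"rz":0,"gripper":0},{"dx":2,"dy":-7,"dz":0,"rx":0,"ry":0,"rz":0,"gripper":0},{"dx":0,"dy":0,"dz":15,"rx":0,"ry":0,"rz":0,"gripper":0},{"dx":0,"dy":0,"dz":25,"rx":0,"ry":0,"rz":0,"gripper":0.6},{"dx":1,"dy":-15,"dz":20,"rx":0,"ry":0,"rz":-2,"gripper":0.6},{"dx":2,"dy":-25,"dz":0,"rx":0,"ry":0,"rz":-2,"gripper":0.6},{"dx":2,"dy":-25,"dz":0,"rx":0,"ry":0,"rz":-2,"gripper":0.6},{"dx":2,"dy":-16,"dz":0,"rx":0,"ry":0,"rz":-2,"gripper":0.6},{"dx":1.3,"dy":-8,"dz":0,"rx":0,"ry":0,"rz":-1.5,"gripper":0.6},{"dx":0,"dy":0,"dz":0,"rx":0,"ry":0,"rz":0,"gripper":0.6}]}' 30
python3 - <<'E'
from h import *
s=sense();print(s["position"],s["orientation"],s["force"]);ci=camera_info("wrist")
cv2.imwrite("pics/w4.png",read_camera("wrist")[:,:,::-1])
import pickle;pickle.dump(ci,open("ci.pkl","wb"))
E
```

```text
time_s: 12.9
position: [0.5176, -0.0872, 0.1744]
orientation: [-0.0, 0.678, 0.735, 0.0]
force: [0.7, 0.2, -0.4]
opening: 0.0511
gripper_force: 0.0
[ 0.51759567 -0.08722752  0.17437129] [-1.24906657e-04  6.78103356e-01  7.34966540e-01  8.91264757e-05] [ 0.72352635  0.21091137 -0.40680847]
```

View pics/w4.png

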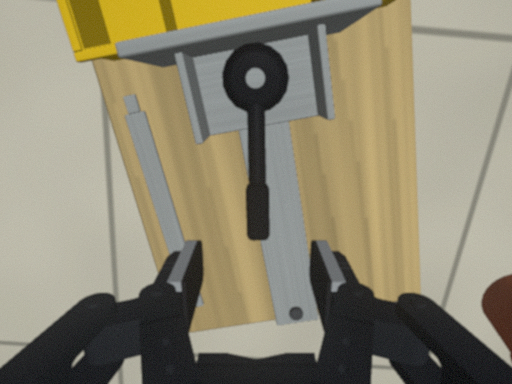

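Run:
```python
from h import *;import pickle
ci=pickle.load(open("ci.pkl","rb"))
a=.259;J=lambda p:np.array([[np.cos(a),np.sin(a)],[-np.sin(a),np.cos(a)]])@(p[:2]-[.5123,-.0097])
g=ray("wrist",(258,211),.088,ci);h=ray("wrist",(255,78),.078,ci);h2=ray("wrist",(255,44),.077,ci)
for p in(g,h,h2,ray("wrist",(258,239),.080,ci),ray("wrist",(257,184),.088,ci)):print(p.round(4),J(p).round(4))
d=J(g)-J(h);print(np.hypot(*d),np.arctan2(-d[0],-d[1]))
print(g-sense()["position"])
```

```text
[ 0.5195 -0.0882  0.088 ] [-0.0131 -0.0778]
[ 0.5107 -0.0037  0.078 ] [-0.      0.0062]
[0.5091 0.0159 0.077 ] [0.0035 0.0255]
[ 0.5216 -0.1128  0.08  ] [-0.0174 -0.1021]
[ 0.5173 -0.0694  0.088 ] [-0.0104 -0.059 ]
0.08502742951146462 0.15478584190125844
[ 0.00207827 -0.00135039 -0.08630931]
```

```bash
python3 -m pendant '{"motion":[{"dx":1,"dy":-2,"dz":-15,"rx":0,"ry":0,"rz":1,"gripper":0.6},{"dx":1.4,"dy":-3,"dz":-20,"rx":0,"ry":0,"rz":0,"gripper":0.6},{"dx":0,"dy":0,"dz":-20,"rx":0,"ry":0,"rz":0,"gripper":0.6},{"dx":0,"dy":0,"dz":-20,"rx":0,"ry":0,"rz":0,"gripper":0.6},{"dx":0,"dy":0,"dz":-13.4,"rx":0,"ry":0,"rz":0,"gripper":0.6},{"dx":0,"dy":0,"dz":0,"rx":0,"ry":0,"rz":0,"gripper":0.3},{"dx":0,"dy":0,"dz":0,"rx":0,"ry":0,"rz":0,"gripper":0},{"dx":0,"dy":0,"dz":0,"rx":0,"ry":0,"rz":0,"gripper":0},{"dx":0,"dy":0,"dz":0,"rx":0,"ry":0,"rz":0,"gripper":0},{"dx":0,"dy":0,"dz":0,"rx":0,"ry":0,"rz":0,"gripper":0}]}' 40
```

```text
time_s: 14.2
position: [0.5199, -0.0923, 0.0862]
orientation: [0.0, 0.671, 0.741, 0.0]
force: [-2.6, -0.3, 3.6]
opening: 0.0155
gripper_force: 43.7
```

```bash
cat > arc.py <<'E'
import sys,numpy as np
l0,l1,n=map(float,sys.argv[1:4]);r=88.6
l=np.linspace(l0,l1,int(n)+1);p=np.radians(-75.16-l)
print("step deg",(l1-l0)/n);print(np.round(np.diff(np.c_[r*np.cos(p),r*np.sin(p)],axis=0),1).tolist())
E
python3 arc.py 8.9 -38.1 7; python3 arc.py -38 40 10;python3 arc.py -38 40 12
```

```text
step deg -6.714285714285714
[[10.2, 1.7], [10.0, 2.9], [9.6, 4.0], [9.0, 5.1], [8.4, 6.1], [7.6, 7.1], [6.7, 7.9]]
step deg 7.8
[[-7.9, -9.1], [-9.1, -7.9], [-10.1, -6.6], [-10.9, -5.2], [-11.5, -3.7], [-11.9, -2.1], [-12.0, -0.5], [-12.0, 1.2], [-11.7, 2.8], [-11.2, 4.4]]
step deg 6.5
[[-6.5, -7.6], [-7.3, -6.9], [-8.1, -6.0], [-8.7, -5.0], [-9.2, -4.0], [-9.6, -3.0], [-9.9, -1.8], [-10.0, -0.7], [-10.0, 0.4], [-9.9, 1.6], [-9.7, 2.7], [-9.3, 3.7]]
```

```bash
python3 -m pendant '{"motion":[{"dx":0,"dy":0,"dz":4.5,"rx":0,"ry":0,"rz":0,"gripper":0},{"dx":0,"dy":0,"dz":4.3,"rx":0,"ry":0,"rz":0,"gripper":0},{"dx":0,"dy":0,"dz":0,"rx":0,"ry":0,"rz":0,"gripper":0},{"dx":10.2,"dy":1.7,"dz":0,"rx":0,"ry":0,"rz":6.7,"gripper":0},{"dx":10,"dy":2.9,"dz":0,"rx":0,"ry":0,"rz":6.7,"gripper":0},{"dx":9.6,"dy":4,"dz":0,"rx":0,"ry":0,"rz":6.7,"gripper":0},{"dx":9,"dy":5.1,"dz":0,"rx":0,"ry":0,"rz":6.7,"gripper":0},{"dx":8.4,"dy":6.1,"dz":0,"rx":0,"ry":0,"rz":6.7,"gripper":0},{"dx":7.6,"dy":7.1,"dz":0,"rx":0,"ry":0,"rz":6.7,"gripper":0},{"dx":6.7,"dy":7.9,"dz":0,"rx":0,"ry":0,"rz":6.8,"gripper":0}]}'
```

```text
time_s: 15.45
position: [0.5813, -0.0571, 0.0942]
orientation: [-0.001, 0.318, 0.948, 0.0]
force: [-3.5, 0.7, -5.8]
opening: 0.0155
gripper_force: 42.4
```

```bash
python3 -m pendant '{"motion":[{"dx":0,"dy":0,"dz":-4,"rx":0,"ry":0,"rz":0,"gripper":0},{"dx":0,"dy":0,"dz":-4.4,"rx":0,"ry":0,"rz":0,"gripper":0},{"dx":-3.3,"dy":-3.8,"dz":0,"rx":0,"ry":0,"rz":-3.3,"gripper":0},{"dx":-3.3,"dy":-3.8,"dz":0,"rx":0,"ry":0,"rz":-3.3,"gripper":0},{"dx":-7.3,"dy":-6.9,"dz":0,"rx":0,"ry":0,"rz":-6.5,"gripper":0},{"dx":-8.1,"dy":-6,"dz":0,"rx":0,"ry":0,"rz":-6.5,"gripper":0},{"dx":-8.7,"dy":-5,"dz":0,"rx":0,"ry":0,"rz":-6.5,"gripper":0},{"dx":0,"dy":0,"dz":0,"rx":0,"ry":0,"rz":0,"gripper":0},{"dx":0,"dy":0,"dz":0,"rx":0,"ry":0,"rz":0,"gripper":0},{"dx":0,"dy":0,"dz":0,"rx":0,"ry":0,"rz":0,"gripper":0}]}'
```

```text
time_s: 16.7
position: [0.5509, -0.083, 0.0864]
orientation: [0.0, 0.525, 0.851, -0.0]
force: [-3.3, -1.7, 0.6]
opening: 0.0148
gripper_force: 43.4
```

```bash
python3 arc.py -12.1 38 8
python3 - <<'E'
from h import *
cv2.imwrite("pics/w5.png",read_camera("wrist")[:,:,::-1]);print(sense()["force"],sense()["wrist_torque"])
E
```

```text
step deg 6.2625
[[-8.9, -3.9], [-9.2, -2.9], [-9.5, -1.9], [-9.6, -0.8], [-9.7, 0.2], [-9.6, 1.3], [-9.4, 2.3], [-9.1, 3.3]]
[-3.1997343   0.01632726  0.39625058] [-0.05449348  0.76066295  0.29457839]
```

View pics/w5.png

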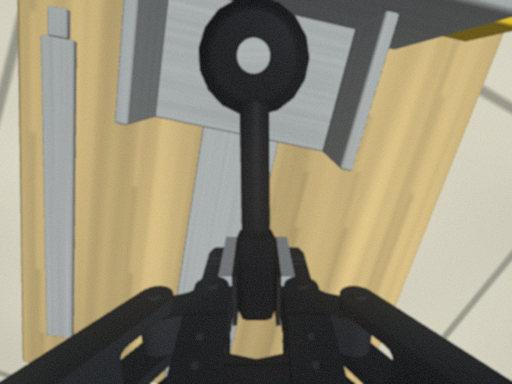

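The lever is held squarely between the pads, with the grip at (257,275). Continuing the stroke; it can't overtighten within this swing.

```bash
python3 -m pendant '{"motion":[{"dx":-8.9,"dy":-3.9,"dz":0,"rx":0,"ry":0,"rz":-6.3,"gripper":0},{"dx":-9.2,"dy":-2.9,"dz":0,"rx":0,"ry":0,"rz":-6.3,"gripper":0},{"dx":-9.5,"dy":-1.9,"dz":0,"rx":0,"ry":0,"rz":-6.3,"gripper":0},{"dx":-9.6,"dy":-0.8,"dz":0,"rx":0,"ry":0,"rz":-6.3,"gripper":0},{"dx":-9.7,"dy":0.2,"dz":0,"rx":0,"ry":0,"rz":-6.2,"gripper":0},{"dx":-9.6,"dy":1.3,"dz":0,"rx":0,"ry":0,"rz":-6.2,"gripper":0},{"dx":-9.4,"dy":2.3,"dz":0,"rx":0,"ry":0,"rz":-6.2,"gripper":0},{"dx":-9.1,"dy":3.3,"dz":0,"rx":0,"ry":0,"rz":-6.2,"gripper":0},{"dx":0,"dy":0,"dz":0,"rx":0,"ry":0,"rz":0,"gripper":0},{"dx":0,"dy":0,"dz":0,"rx":0,"ry":0,"rz":0,"gripper":0}]}'; python3 -c "
from h import *
print(sense()['force'],sense()['wrist_torque'])"
```

```text
time_s: 18.0
position: [0.4761, -0.0859, 0.0864]
orientation: [0.0, 0.835, 0.55, -0.0]
force: [-4.6, -3.7, 0.6]
opening: 0.0153
gripper_force: 43.3
[-4.58745137 -3.72421671  0.61786554] [-0.70941014  0.82079771  0.24723461]
```

```bash
python3 arc.py 37.8 -38.2 8
```

```text
step deg -9.5
[[13.9, -4.6], [14.5, -2.2], [14.7, 0.2], [14.4, 2.6], [13.8, 5.0], [12.8, 7.2], [11.4, 9.2], [9.8, 11.0]]
```

```bash
python3 -m pendant '{"motion":[{"dx":0,"dy":0,"dz":4.5,"rx":0,"ry":0,"rz":0,"gripper":0},{"dx":0,"dy":0,"dz":4.3,"rx":0,"ry":0,"rz":0,"gripper":0},{"dx":13.9,"dy":-4.6,"dz":0,"rx":0,"ry":0,"rz":9.6,"gripper":0},{"dx":14.5,"dy":-2.2,"dz":0,"rx":0,"ry":0,"rz":9.6,"gripper":0},{"dx":14.7,"dy":0.2,"dz":0,"rx":0,"ry":0,"rz":9.6,"gripper":0},{"dx":14.4,"dy":2.6,"dz":0,"rx":0,"ry":0,"rz":9.6,"gripper":0},{"dx":13.8,"dy":5,"dz":0,"rx":0,"ry":0,"rz":9.6,"gripper":0},{"dx":12.8,"dy":7.2,"dz":0,"rx":0,"ry":0,"rz":9.6,"gripper":0},{"dx":11.4,"dy":9.2,"dz":0,"rx":0,"ry":0,"rz":9.6,"gripper":0},{"dx":9.8,"dy":11,"dz":0,"rx":0,"ry":0,"rz":9.6,"gripper":0}]}'; python3 -c "
from h import *
print(sense()['force'],sense()['wrist_torque'])"; python3 arc.py -38 -22 10; python3 arc.py -22 14 9
```

```text
time_s: 19.25
position: [0.582, -0.0562, 0.0949]
orientation: [-0.0, 0.311, 0.95, 0.001]
force: [-1.8, 0.8, -5.5]
opening: 0.0155
gripper_force: 42.3
[-1.76074719  0.83712078 -5.49082581] [0.25984461 0.39634242 0.00972329]
step deg 1.6
[[-1.5, -2.0], [-1.6, -1.9], [-1.6, -1.9], [-1.7, -1.8], [-1.7, -1.8], [-1.8, -1.7], [-1.8, -1.7], [-1.9, -1.6], [-1.9, -1.6], [-2.0, -1.5]]
step deg 4.0
[[-5.1, -3.5], [-5.3, -3.2], [-5.5, -2.8], [-5.7, -2.4], [-5.9, -2.0], [-6.0, -1.6], [-6.1, -1.2], [-6.1, -0.7], [-6.2, -0.3]]
```

```bash
cat > m.py <<'E'
from h import *
s=sense();A=np.array([.5108,-.0042]);d=s["position"][:2]-A;F=s["force"];r=np.hypot(*d)
print("l deg %.1f r %.4f z %.4f  net grip N (cw resist) %.2f  Ft only %.2f Mz %.3f fz %.1f"%(-75.16-np.degrees(np.arctan2(d[1],d[0])),r,s["position"][2],((d[0]*F[1]-d[1]*F[0])+s["wrist_torque"][2])/.088,(d[0]*F[1]-d[1]*F[0])/.088,s["wrist_torque"][2],F[2]))
E
python3 m.py
python3 -m pendant '{"motion":[{"dx":0,"dy":0,"dz":-4.2,"rx":0,"ry":0,"rz":0,"gripper":0},{"dx":0,"dy":0,"dz":-4.5,"rx":0,"ry":0,"rz":0,"gripper":0},{"dx":-1.5,"dy":-2,"dz":0,"rx":0,"ry":0,"rz":-1.6,"gripper":0},{"dx":-1.6,"dy":-1.9,"dz":0,"rx":0,"ry":0,"rz":-1.6,"gripper":0},{"dx":-1.6,"dy":-1.9,"dz":0,"rx":0,"ry":0,"rz":-1.6,"gripper":0},{"dx":-1.7,"dy":-1.8,"dz":0,"rx":0,"ry":0,"rz":-1.6,"gripper":0},{"dx":-1.7,"dy":-1.8,"dz":0,"rx":0,"ry":0,"rz":-1.6,"gripper":0},{"dx":-1.8,"dy":-1.7,"dz":0,"rx":0,"ry":0,"rz":-1.6,"gripper":0},{"dx":-3.7,"dy":-3.3,"dz":0,"rx":0,"ry":0,"rz":-3.2,"gripper":0},{"dx":-3.9,"dy":-3.1,"dz":0,"rx":0,"ry":0,"rz":-3.2,"gripper":0}]}'; python3 m.py
```

```text
l deg -39.0 r 0.0882 z 0.0949  net grip N (cw resist) -0.25  Ft only -0.36 Mz 0.010 fz -5.5
time_s: 20.5
position: [0.5639, -0.0747, 0.0865]
orientation: [0.0, 0.445, 0.896, 0.0]
force: [4.7, 1.7, -3.6]
opening: 0.0154
gripper_force: 42.6
l deg -22.2 r 0.0883 z 0.0865  net grip N (cw resist) 2.78  Ft only 4.74 Mz -0.172 fz -3.6
```

```bash
python3 -m pendant '{"motion":[{"dx":-2.5,"dy":-1.8,"dz":0,"rx":0,"ry":0,"rz":-2,"gripper":0},{"dx":-2.6,"dy":-1.7,"dz":0,"rx":0,"ry":0,"rz":-2,"gripper":0},{"dx":-2.6,"dy":-1.6,"dz":0,"rx":0,"ry":0,"rz":-2,"gripper":0},{"dx":-2.7,"dy":-1.6,"dz":0,"rx":0,"ry":0,"rz":-2,"gripper":0},{"dx":-2.7,"dy":-1.4,"dz":0,"rx":0,"ry":0,"rz":-2,"gripper":0},{"dx":-2.8,"dy":-1.4,"dz":0,"rx":0,"ry":0,"rz":-2,"gripper":0},{"dx":-2.8,"dy":-1.2,"dz":0,"rx":0,"ry":0,"rz":-2,"gripper":0},{"dx":-2.9,"dy":-1.2,"dz":0,"rx":0,"ry":0,"rz":-2,"gripper":0},{"dx":-2.9,"dy":-1,"dz":0,"rx":0,"ry":0,"rz":-2,"gripper":0},{"dx":-3,"dy":-1,"dz":0,"rx":0,"ry":0,"rz":-2,"gripper":0}]}'; python3 m.py; python3 arc.py -2.5 17.5 10
```

```text
time_s: 21.75
position: [0.5374, -0.0885, 0.0867]
orientation: [0.001, 0.593, 0.805, 0.001]
force: [8.2, 2.0, -6.0]
opening: 0.0157
gripper_force: 42.5
l deg -2.7 r 0.0884 z 0.0867  net grip N (cw resist) 11.38  Ft only 8.44 Mz 0.258 fz -6.0
step deg 2.0
[[-3.0, -0.9], [-3.0, -0.8], [-3.0, -0.7], [-3.0, -0.6], [-3.1, -0.4], [-3.1, -0.3], [-3.1, -0.2], [-3.1, -0.1], [-3.1, -0.0], [-3.1, 0.1]]
```

```bash
python3 -m pendant '{"motion":[{"dx":0,"dy":0,"dz":0,"rx":0,"ry":0,"rz":0,"gripper":0},{"dx":0,"dy":0,"dz":0,"rx":0,"ry":0,"rz":0,"gripper":0},{"dx":0,"dy":0,"dz":0,"rx":0,"ry":0,"rz":0,"gripper":0},{"dx":0,"dy":0,"dz":0,"rx":0,"ry":0,"rz":0,"gripper":0},{"dx":0,"dy":0,"dz":0,"rx":0,"ry":0,"rz":0,"gripper":0},{"dx":0,"dy":0,"dz":0,"rx":0,"ry":0,"rz":0,"gripper":0},{"dx":0,"dy":0,"dz":0,"rx":0,"ry":0,"rz":0,"gripper":0},{"dx":0,"dy":0,"dz":0,"rx":0,"ry":0,"rz":0,"gripper":0},{"dx":0,"dy":0,"dz":0,"rx":0,"ry":0,"rz":0,"gripper":0},{"dx":-0.3,"dy":-0.1,"dz":0,"rx":0,"ry":0,"rz":-0.2,"gripper":0}]}'; python3 m.py
```

```text
time_s: 23.0
position: [0.5371, -0.0886, 0.0868]
orientation: [0.001, 0.594, 0.805, 0.001]
force: [8.0, 1.6, -5.6]
opening: 0.0151
gripper_force: 42.5
l deg -2.5 r 0.0884 z 0.0868  net grip N (cw resist) 10.61  Ft only 8.13 Mz 0.219 fz -5.6
```

```bash
python3 -m pendant '{"motion":[{"dx":-1.5,"dy":-0.4,"dz":-0.3,"rx":0,"ry":0,"rz":-1,"gripper":0},{"dx":-1.5,"dy":-0.4,"dz":-0.3,"rx":0,"ry":0,"rz":-1,"gripper":0},{"dx":-1.5,"dy":-0.4,"dz":0,"rx":0,"ry":0,"rz":-1,"gripper":0},{"dx":0,"dy":0,"dz":0,"rx":0,"ry":0,"rz":0,"gripper":0},{"dx":0,"dy":0,"dz":0,"rx":0,"ry":0,"rz":0,"gripper":0},{"dx":0,"dy":0,"dz":0,"rx":0,"ry":0,"rz":0,"gripper":0},{"dx":0,"dy":0,"dz":0,"rx":0,"ry":0,"rz":0,"gripper":0},{"dx":0,"dy":0,"dz":0,"rx":0,"ry":0,"rz":0,"gripper":0},{"dx":0,"dy":0,"dz":0,"rx":0,"ry":0,"rz":0,"gripper":0},{"dx":0,"dy":0,"dz":0,"rx":0,"ry":0,"rz":0,"gripper":0}]}'; python3 m.py
```

```text
time_s: 24.25
position: [0.533, -0.0899, 0.0866]
orientation: [0.002, 0.615, 0.789, 0.001]
force: [7.1, 2.2, -1.2]
opening: 0.0152
gripper_force: 43.3
l deg 0.3 r 0.0885 z 0.0866  net grip N (cw resist) 11.69  Ft only 7.45 Mz 0.373 fz -1.2
```

Net torque is equivalent to about 11.7 N at the grip. Releasing and rising.

```bash
python3 -m pendant '{"motion":[{"dx":0,"dy":0,"dz":0,"rx":0,"ry":0,"rz":0,"gripper":0.3},{"dx":0,"dy":0,"dz":0,"rx":0,"ry":0,"rz":0,"gripper":0.6},{"dx":0,"dy":0,"dz":0,"rx":0,"ry":0,"rz":0,"gripper":0.6},{"dx":0,"dy":0,"dz":0,"rx":0,"ry":0,"rz":0,"gripper":0.6},{"dx":0,"dy":0,"dz":10,"rx":0,"ry":0,"rz":0,"gripper":0.6},{"dx":0,"dy":0,"dz":20,"rx":0,"ry":0,"rz":0,"gripper":0.6},{"dx":2,"dy":-15,"dz":20,"rx":0,"ry":0,"rz":0,"gripper":0.6},{"dx":2,"dy":-20,"dz":15,"rx":0,"ry":0,"rz":0,"gripper":0.6},{"dx":1,"dy":-5,"dz":5,"rx":0,"ry":0,"rz":0,"gripper":0.6},{"dx":0,"dy":0,"dz":0,"rx":0,"ry":0,"rz":0,"gripper":0.6}]}'
python3 - <<'E'
from h import *
print(sense()["force"]);ci=camera_info("wrist")
import pickle;pickle.dump(ci,open("ci.pkl","wb"))
w=read_camera("wrist");t=read_camera("scene")[110:230,195:355]
cv2.imwrite("pics/f1.png",np.hstack([cv2.resize(w,(400,300)),cv2.resize(t,(400,300),interpolation=cv2.INTER_CUBIC)])[:,:,::-1])
E
```

```text
time_s: 25.5
position: [0.5363, -0.1297, 0.156]
orientation: [0.0, 0.615, 0.789, 0.0]
force: [0.6, 0.1, -0.4]
opening: 0.051
gripper_force: 0.0
[ 0.60208217  0.09499688 -0.40638223]
```

View pics/f1.png

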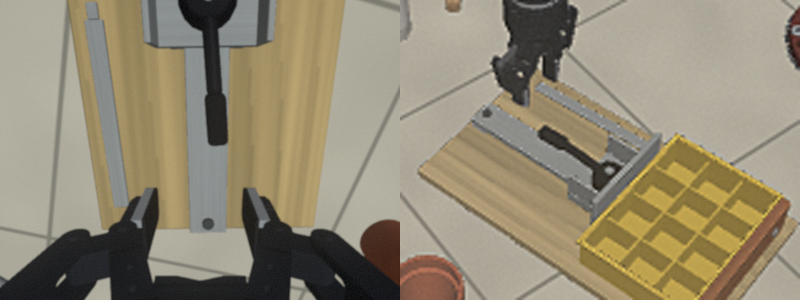

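Run:
```python
from h import *;import pickle
ci=pickle.load(open("ci.pkl","rb"))
for z in(.088,.095):
  g=ray("wrist",(216*1.28,119*1.28),z,ci)
  d=g[:2]-[.5108,-.0042];print(z,g.round(4),np.hypot(*d).round(4),-75.16-np.degrees(np.arctan2(d[1],d[0])))
```

```text
0.088 [ 0.5381 -0.0855  0.088 ] 0.0858 -3.7004654091946634
0.095 [ 0.5373 -0.0843  0.095 ] 0.0844 -3.4741992351332556
```

```bash
python3 -m pendant '{"motion":[{"dx":0,"dy":0,"dz":0,"rx":0,"ry":0,"rz":0,"gripper":0},{"dx":0,"dy":0,"dz":0,"rx":0,"ry":0,"rz":0,"gripper":0},{"dx":1,"dy":20,"dz":0,"rx":0,"ry":0,"rz":0,"gripper":0},{"dx":1,"dy":22.7,"dz":0,"rx":0,"ry":0,"rz":0,"gripper":0},{"dx":0,"dy":0,"dz":-12,"rx":0,"ry":0,"rz":0,"gripper":0},{"dx":0,"dy":0,"dz":-14,"rx":0,"ry":0,"rz":0,"gripper":0},{"dx":0,"dy":0,"dz":-8,"rx":0,"ry":0,"rz":0,"gripper":0},{"dx":0,"dy":0,"dz":-3,"rx":0,"ry":0,"rz":0,"gripper":0},{"dx":0,"dy":0,"dz":-2.5,"rx":0,"ry":0,"rz":0,"gripper":0},{"dx":0,"dy":0,"dz":0,"rx":0,"ry":0,"rz":0,"gripper":0}]}'; python3 m.py
```

```text
time_s: 26.85
position: [0.5383, -0.0872, 0.1163]
orientation: [0.0, 0.615, 0.789, 0.0]
force: [-0.8, -0.8, -0.1]
opening: 0.0003
gripper_force: 0.0
l deg -3.5 r 0.0874 z 0.1163  net grip N (cw resist) -1.48  Ft only -1.02 Mz -0.040 fz -0.1
```

```bash
python3 -m pendant '{"motion":[{"dx":0,"dy":0,"dz":-0.4,"rx":0,"ry":0,"rz":0,"gripper":0},{"dx":0,"dy":0,"dz":-0.4,"rx":0,"ry":0,"rz":0,"gripper":0},{"dx":0,"dy":0,"dz":-0.4,"rx":0,"ry":0,"rz":0,"gripper":0},{"dx":0,"dy":0,"dz":-0.4,"rx":0,"ry":0,"rz":0,"gripper":0},{"dx":0,"dy":0,"dz":-0.4,"rx":0,"ry":0,"rz":0,"gripper":0},{"dx":0,"dy":0,"dz":-0.4,"rx":0,"ry":0,"rz":0,"gripper":0},{"dx":0,"dy":0,"dz":-0.4,"rx":0,"ry":0,"rz":0,"gripper":0},{"dx":0,"dy":0,"dz":-0.2,"rx":0,"ry":0,"rz":0,"gripper":0},{"dx":0,"dy":0,"dz":0,"rx":0,"ry":0,"rz":0,"gripper":0},{"dx":0,"dy":0,"dz":0,"rx":0,"ry":0,"rz":0,"gripper":0}]}'; python3 m.py
```

```text
time_s: 28.1
position: [0.5383, -0.087, 0.1133]
orientation: [0.0, 0.615, 0.789, 0.0]
force: [-0.8, -1.1, -0.2]
opening: 0.0002
gripper_force: 0.0
l deg -3.5 r 0.0872 z 0.1133  net grip N (cw resist) -1.13  Ft only -1.06 Mz -0.006 fz -0.2
```

There is no contact even with the tips at z = 0.0883, so the grip top is at its seated height. Retreating for a last check.

```bash
python3 -m pendant '{"motion":[{"dx":0,"dy":0,"dz":15,"rx":0,"ry":0,"rz":0,"gripper":0},{"dx":0,"dy":0,"dz":30,"rx":0,"ry":0,"rz":0,"gripper":0},{"dx":0,"dy":0,"dz":30,"rx":0,"ry":0,"rz":0,"gripper":0},{"dx":-20,"dy":-30,"dz":30,"rx":0,"ry":0,"rz":0,"gripper":0},{"dx":-30,"dy":-40,"dz":20,"rx":0,"ry":0,"rz":0,"gripper":0},{"dx":-30,"dy":-45,"dz":0,"rx":0,"ry":0,"rz":0,"gripper":0},{"dx":-30,"dy":-45,"dz":0,"rx":0,"ry":0,"rz":0,"gripper":0},{"dx":-30,"dy":-45,"dz":0,"rx":0,"ry":0,"rz":0,"gripper":0},{"dx":-20,"dy":-30,"dz":0,"rx":0,"ry":0,"rz":0,"gripper":0},{"dx":0,"dy":0,"dz":0,"rx":0,"ry":0,"rz":0,"gripper":0}]}'
python3 - <<'E'
from h import *
cv2.imwrite("pics/f2.png",cv2.resize(read_camera("top")[160:296,168:350,::-1],None,fx=4.3,fy=4.3,interpolation=cv2.INTER_CUBIC))
E
```

```text
time_s: 29.35
position: [0.3772, -0.3238, 0.2393]
orientation: [0.001, 0.616, 0.788, -0.0]
force: [0.5, 0.9, 0.8]
opening: 0.0002
gripper_force: 0.0
```

View pics/f2.png

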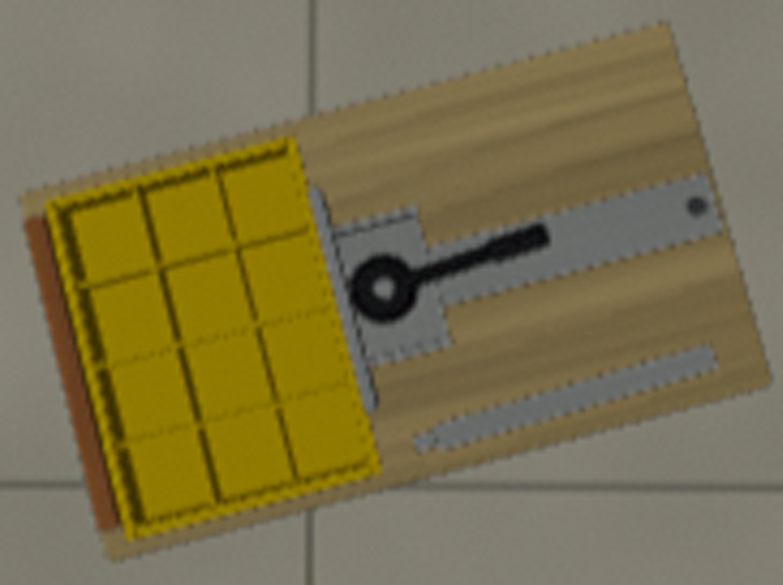

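The tray sits snug between the end stop (edge at about (45,210)-(120,530)) and the sliding stop's plate at (315,190)-(372,408). The lever is near straight and the widger hasn't moved. Handing in.

```bash
python3 -c "
from plant import workorder
print(workorder.job_done())"
```

```text
the job is handed in; nothing more can be done
None
```

I handed the job in: the tray is snug between the two stops, the lever is tightened to about 11.7 N at the grip and down on its serrations, and nothing else on the counter was touched; no verdict came back.

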